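# Close up the cell transport box

## Robot

A 6-joint arm with a two-finger parallel gripper is mounted at the origin on the work surface. World frame = base frame: x ahead of the robot, y to its left, z up, the work surface at z = 0. Lengths are in m, angles in degrees, forces in N, time in s.
With the tool pointing down it reaches from about 0.4 to 0.825 m from the base axis. Payload 7 kg.
Tool frame: the origin (TCP) lies midway between the tips of the shut fingers; the grasp point (between the pads) lies 19 mm behind it; z points along the fingers, y is the line along which they close (so a half turn about z gives the same grasp; the last joint's range is limited). The gripper opens to 88 mm and grips with 3 to 60 N. Pads are 19 mm wide; open, the fingers measure 130 mm over their backs; the gripper's body (78 mm by 193 mm) begins 47 mm behind the grasp point.
Start: joints at [80.506, 20.546, 0.682, 0, -70.136, -16.507], TCP at [0.296, 0.607, 0.227] pointing down, gripper open.
Joint ranges: [-176.03, 176.03], [-82.01, 121.73], [-58.28, 71.71], [-173.87, 95.51], [-174.79, -0.11], [-173.66, 173.66]. Speed limits (degrees/s): [136.94, 136.94, 172.46, 180, 180, 180].

## Interface

Orientations are given as [roll, pitch, yaw] about the fixed x, y, z axes, in that order (R = Rz(yaw) Ry(pitch) Rx(roll)).
In Python, from plant import r gives the robot as it stands. The module is installed in compiled form; this text tells all that it offers.
- The arm moves only by the tool play_rows, never from a script. Its argument "rows" is a list of rows, each an object with "slide": the shift along the tool's x, y, z as a fraction of full scale, a list of three; "delta_rot": the turn, a rotation vector about the tool's x, y, z as a fraction of full scale, a list of three; "fingers": the opening, from -1 (shut) to 1 (fully open). In form: [{"slide": [x, y, z], "delta_rot": [rx, ry, rz], "fingers": fingers}, ...]. A call has 1 to 8 rows; each row shifts and turns the commanded pose from where the row before left it, along the tool's axes as they then stand; what a row does not reach is not made up. Full scale, the value 1, is 0.15 m for a shift and 0.08 rad for a turn. A row lasts 1/8 s, in which the tool goes at most 62.5 mm and 10.7 degrees, less where a joint would pass 70% of its speed; a pose out of reach is approached as far as the arm can. A call with a number of a shift or a turn outside -1 to 1 is refused whole. A call with a gripper value outside its range is refused whole. The fingers move at their own pace and stop on an object; "squeeze" is the grip in N (left out, the last holds). Time passes only in rows, so rows that do not move let the fingers close. It gives the time, the measured TCP pose, the force, the opening and the grip force at its end, in the units of the state.
- r.get_state(): the state, without advancing time (a new reading comes with each control period).
- r.capture(name): name is "scene" or "top" or "wrist"; returns a dict with "image" (480x640x3 uint8, blue, green, red), "fx", "fy", "cx", "cy" (pixels), "distortion" ([k1, k2, p1, p2, k3] as OpenCV has them; the pictures are not rectified), "R" (3x3) and "t" (3): a world point X has camera coordinates R X + t; the wrist camera has in their place "T_tool_cam" (4x4, takes a point from camera to tool coordinates, whose origin is the TCP and whose axes are the flange's). Camera axes: x right, y down, z forward; pixel columns grow to the right and rows downward; lengths in m; the calibration is good to about 2 mm. A picture is of the moment at which its call begins: read the wrist's pose just before it. There is no depth.
- r.close_job(): hands the job in; it is judged then, once.
The state is a dict: "time_s": time; "joints": joint angles; "qd": joint speeds; "joint_torque": joint torques, N m; "tcp_pos": TCP position; "eef_rot": TCP orientation; "contact_force": force on the tool from outside, world axes, zero at the start; "moment": the same for the moment, N m; "gripper_width": finger opening in m; "gripper_force": force on a finger pad.
Only numpy, scipy, OpenCV 4.12 (cv2) and the standard library are available. Lean on these libraries where they do the work, as an engineer would, in place of code of your own. Each camera call takes 0.05 s, during which the arm holds its last target. There are 200 camera calls.

## Task

Get the blue transport box ready for the courier: with the fingertips, push the upright lime-yellow inner flap down until it lies flat on its ledge over the vials, then swing the lid over the same way and press it fully shut on the rim, without slamming it. Nothing needs picking up: leave the vials in their wells, do not shove the box along the bench, and leave everything else where it stands.

Things in the scene. Friction and masses are not known exactly. Their poses are not given: they have to be found in the camera images.
- box: insulated transport box, loose on the bench: dark blue, 260 (x) x 210 (y) x 135 mm high to its rim, walls 20 mm, about 3.4 kg. Origin: centre of its underside; x along its long side, y from the flap's side (-y, with latches and grey logger) to the lid's hinge side (+y), z up. Inside, a white ledge 10 mm wide lies 95 mm above the underside; vials stand below it, tops at 88 mm
- flap (a joint): angle of the lime-yellow inner flap: 0 = folded flat on the ledge, grows as it stands up (1.57 = upright; stop at 1.69). A panel 214 mm (along box x) x 155 mm (hinge to free edge) x 10 mm, 0.12 kg. Its stiff hinge (0.17 N m) keeps it wherever it is left. Upright it stands 120 mm above the rim, in the lid's way
- flap_hinge (a point): middle of the flap's hinge line, fixed on the box at (0, -75, 100) mm in the box's frame; the line runs along box x, in the flap's mid-plane; axes as the box
- flap_edge (a point): middle of the flap's free edge (mid-thickness), 155 mm from the hinge line; y points from hinge to free edge, z out of the flap's outer face (up when folded)
- lid (a joint): angle of the blue lid: 0 = fully shut on the rim, grows as it opens (1.57 = upright, above that it leans outwards; stop at 2.0). Panel 260 mm (along box x) x 210 mm x 28 mm with a white plug 17 mm thick on its inner side, about 0.5 kg. A torque hinge (0.75 N m) holds it wherever it is left; pushing it near the free edge takes about 1 to 6 N
- lid_hinge (a point): middle of the lid's hinge line, fixed on the box at (0, 109, 137) mm in the box's frame; the line runs along box x, in the plane of the lid's inner face; the outer face is 28 mm from that plane; axes as the box
- lid_edge (a point): middle of the lid's free edge, at the corner of its outer face: 214 mm from the hinge line along the lid and 28 mm outwards from the plane of its inner face; -y points from hinge to free edge, z out of the lid's outer face (up when shut)
- vial_red: amber glass vial with a red cap, 31 mm across, 58 mm tall, standing loose in a foam well of the box at (-58, -36) mm in the box's x, y, its underside 30 mm above the box's; origin: centre of its underside
- vial_blue: amber glass vial with a blue cap, 31 mm across, 58 mm tall, standing loose in a foam well of the box at (0, 36) mm in the box's x, y, its underside 30 mm above the box's; origin: centre of its underside
- vial_white: amber glass vial with a white cap, 31 mm across, 58 mm tall, standing loose in a foam well of the box at (58, -36) mm in the box's x, y, its underside 30 mm above the box's; origin: centre of its underside
- media_bottle: white media bottle with an orange cap, 56 mm across, 100 mm tall, upright beside the box near its latches; origin: centre of its underside
- tip_box: grey pipette-tip box with a clear cover, 122 x 84 x 64 mm, beside the box behind its open lid; origin: centre of its underside
- timer: white square bench timer, 70 x 70 x 20 mm, at the back of the bench; origin: centre of its underside
- pipette: light grey hand pipette lying flat, about 270 mm long, 26 mm high, at the back of the bench; origin: on its underside near its middle
- cryo_rack: blue rack of small capped cryotubes, 130 x 80 x 57 mm, at the back of the bench; origin: centre of its underside

How it is judged (in metres and radians):
On the way, in this order (a step that is already met when the one before it is completed fails the run):
1. the flap is folded flat (within 0.05 rad) while the lid is still open (above 1.2 rad) (value of joint flap below 0.05 rad and value of joint lid above 1.2 rad), for 0.2 s.
2. the lid is fully shut (within 0.025 rad) over the folded flap (value of joint lid below 0.025 rad and value of joint flap below 0.05 rad), for 0.2 s.
At the end, for the whole second after the job is handed in: The flap lies flat (within 0.05 rad) and the lid is fully shut over it (within 0.025 rad); the box stands level within 20 mm of where it was, the vials stand in their wells (raised less than 6 mm), and the other things are within 30 mm of where they were (all of step 2 and distance of box from where it was at the start of the episode below 0.02 m and angle between box's own z axis and vertical below 0.03 rad and linear speed of box below 0.01 m/s and z of each of vial_red, vial_blue, vial_white in the frame of box below 0.036 m and distance of each of media_bottle, tip_box, timer, pipette, cryo_rack from where it was at the start of the episode below 0.03 m); the robot touches nothing.
It fails at once if the box is shoved more than 20 mm, lifted or tipped (distance of box from where it was at the start of the episode above 0.02 m or height (world z) of box above 0.012 m or angle between box's own z axis and vertical above 0.08 rad).
It fails at once if a vial is lifted out of its well (12 mm or more) (z of any of vial_red, vial_blue, vial_white in the frame of box above 0.042 m).
It fails at once if something else on the bench is moved more than 30 mm or lifted (distance of any of media_bottle, tip_box, timer, pipette, cryo_rack from where it was at the start of the episode above 0.03 m or height (world z) of any of media_bottle, tip_box, timer, pipette, cryo_rack above 0.015 m).
It fails at once if the lid is slammed: it comes down on the rim (last 0.25 rad) faster than 1.5 rad/s (value of joint lid below 0.25 rad and velocity of joint lid below -1.5 rad/s).
It also fails if it takes over 64 s, if anything falls off the work surface, if the arm or the gripper's body presses on something with over 40 N, if the wrist force passes 120 N, or if a joint passes its speed limit or range.

## Working session

There is one attempt and no reset: what is moved stays moved. The work goes in short steps, Python scripts to look and compute and a tool call to move; the robot and the scene stay as the last step left them, time stands still between calls to the robot, and variables do not carry over. Pictures are saved under pics/ and viewed, at most 10 in all, crops included, and the job is handed in when it is done.

Besides the shell and the picture viewer there is one more tool, called after ">>>" as name(argument=value, ...) on one line, values as JSON. play_rows: Moves the arm, as the interface text tells. Shift numbers are shares of 0.15 m and turn numbers shares of 0.08 rad, none past 1 either way. Its arguments: {"type":"object","properties":{"rows":{"type":"array"},"squeeze":{"type":"number"}},"required":["rows"]}

```bash
mkdir -p pics; python3 - <<'E'
from plant import r
import cv2
print(r.get_state())
for n in("scene","top"):
    c=r.capture(n);cv2.imwrite(f"pics/{n}0.png",c["image"]);print({k:v for k,v in c.items() if k!="image"})
E
```

```text
{'time_s': 0.0, 'joints': array([ 8.05041855e+01,  2.05905982e+01,  6.33052821e-01, -2.07106809e-02,
       -7.01369372e+01, -1.65094389e+01]), 'qd': array([ 6.40809139e-06, -2.93922107e-02, -9.95269086e-02,  5.04677425e-02,
       -6.82898104e-02, -2.26547917e-02]), 'joint_torque': array([-7.61769461e-04, -5.82721603e+01,  2.93061626e+01,  6.99701920e+00,
        6.94390954e-03, -1.63977584e-04]), 'tcp_pos': array([0.29573272, 0.6062051 , 0.22562481]), 'eef_rot': array([ 1.79903879e+02, -8.18542143e-03, -2.60122995e+01]), 'contact_force': array([ 1.03041235,  0.46143161, -0.71119047]), 'moment': array([0.03477043, 0.01863869, 0.02437019]), 'gripper_force': 0.0, 'gripper_width': 0.08771741178311092}
{'fx': 481.2829108956473, 'fy': 481.2829108956473, 'cx': 326.0525076653183, 'cy': 237.3778777874136, 'distortion': array([-0.08207359,  0.        ,  0.        ,  0.        ,  0.        ]), 'R': array([[-0.6281567 , -0.7780496 , -0.00761488],
       [-0.73448785,  0.59616042, -0.32422269],
       [ 0.25680102, -0.19806962, -0.94595014]]), 't': array([0.42735334, 0.45392184, 0.92013529])}
{'fx': 601.7290715854109, 'fy': 601.7290715854109, 'cx': 327.07570990007696, 'cy': 243.62048198070698, 'distortion': array([0.04362803, 0.        , 0.        , 0.        , 0.        ]), 'R': array([[-0.0215762 , -0.99947107,  0.02433186],
       [-0.98572645,  0.01720238, -0.1674737 ],
       [ 0.16696655, -0.027598  , -0.98557624]]), 't': array([0.03130114, 0.60430202, 1.24429348])}
```

View pics/scene0.png

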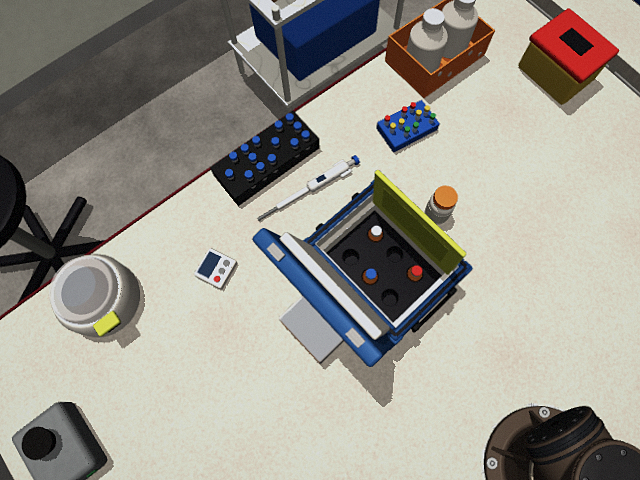

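View pics/top0.png

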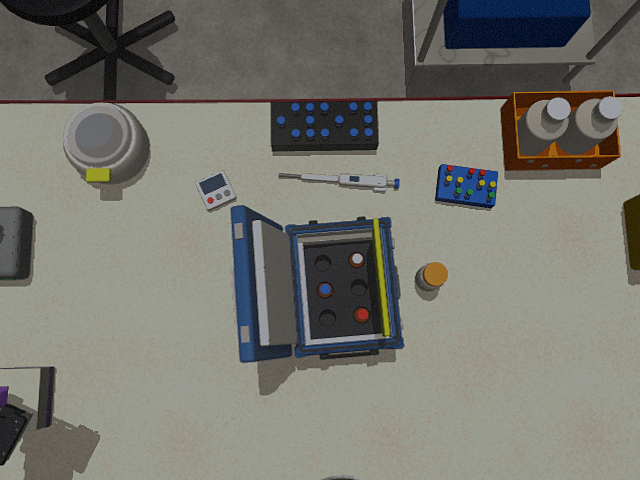

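The scene picture shows the box with its lid open at (315,295) and the flap upright from (377,172) to (465,262). In the top picture the rim corners are near (288,227), (393,217), (403,347) and (296,356), and the caps near (357,258), (325,290) and (362,314).

```bash
cat > fit.py <<'E'
import numpy as np,cv2
from scipy.optimize import least_squares
def lidp(x,a,s,o): # along s, outward o
    return [x,109-s*np.cos(a)+o*np.sin(a),137+s*np.sin(a)+o*np.cos(a)]
def flp(x,a,s,o=0): return [x,-75+s*np.cos(a)-o*np.sin(a),100+s*np.sin(a)+o*np.cos(a)]
def W(p,P):
    P=np.array(P)/1000;c,s=np.cos(p[2]),np.sin(p[2])
    return np.c_[p[0]+c*P[:,0]-s*P[:,1],p[1]+s*P[:,0]+c*P[:,1],P[:,2]]
def proj(c,X): return cv2.projectPoints(X,cv2.Rodrigues(c["R"])[0],c["t"],np.array([[c["fx"],0,c["cx"]],[0,c["fy"],c["cy"]],[0,0,1]]),c["distortion"])[0][:,0]
E
python3 - <<'E'
from fit import *
from plant import r
T,S=r.capture("top"),r.capture("scene")
V=[[58,-36,88],[0,36,88],[-58,-36,88]]
def res(p):
    f,l=p[3],p[4]
    m=[(T,V+[[130,105,135],[130,-105,135],[-130,-105,135],[-130,105,135],flp(107,f,155),flp(-107,f,155),lidp(130,l,214,28),lidp(-130,l,214,28)],
     [(357,258),(325,290),(362,314),(289,227),(393,218),(402,347),(296,356),(380,219),(387,336),(236,207),(243,360)]),
     (S,V+[flp(107,f,155),flp(-107,f,155),lidp(130,l,214,28),lidp(-130,l,214,28)],
     [(376,232),(371,273),(416,270),(377,174),(464,260),(255,234),(374,364)])]
    return np.concatenate([(proj(c,W(p,P))-np.array(q)).ravel() for c,P,q in m])
s=least_squares(res,[.6,0,0,1.57,1.9],loss="soft_l1",x_scale=[.01,.01,.01,.1,.1])
print(s.x,np.degrees(s.x[2:]));print(res(s.x).reshape(-1,2).round(1))
p=s.x
print(W(p,[flp(x,p[3],155) for x in(-107,0,107)]),W(p,[lidp(x,p[4],214,28) for x in(-130,0,130)]))
def px(c,u,z):
    K=np.array([[c["fx"],0,c["cx"]],[0,c["fy"],c["cy"]],[0,0,1]])
    d=c["R"].T@np.r_[cv2.undistortPoints(np.array([[u]],float),K,c["distortion"])[0,0],1];o=-c["R"].T@c["t"]
    return o+d*(z-o[2])/d[2]
print("bottle",px(T,(435,274),.1),"timer",px(T,(216,190),.02))
E
```

```text
[ 0.50495655 -0.00958107  0.05412595  1.47759861  1.79059804] [  3.10118824  84.66016423 102.59371067]
[[ 0.6  1. ]
 [ 0.3 -0.7]
 [ 0.4  0.9]
 [-2.2 -1.6]
 [-2.8  0.2]
 [ 0.7  1.1]
 [-0.6  0.4]
 [-4.4 -0.4]
 [-0.6  1. ]
 [-0.9 -2.5]
 [ 0.2  2.4]
 [ 1.  -1.8]
 [ 0.2  0.2]
 [ 1.1  0.6]
 [-0.7 -3.6]
 [ 1.2 -3.8]
 [-0.6 -1.8]
 [-0.  -0.1]]
[[ 0.40139034 -0.07585626  0.25432734]
 [ 0.50823364 -0.07006762  0.25432734]
 [ 0.61507695 -0.06427897  0.25432734]] [[0.36524747 0.16610409 0.3397463 ]
 [0.49505709 0.17313703 0.3397463 ]
 [0.62486671 0.18016996 0.3397463 ]]
bottle [ 0.52918153 -0.19978563  0.1       ] timer [0.73516698 0.26298343 0.02      ]
```

>>> play_rows(rows=[{"slide":[0,0,-0.17],"delta_rot":[0,0,1],"fingers":-1},{"slide":[0,0,-0.17],"delta_rot":[0,0,1],"fingers":-1},{"slide":[0,0,-0.17],"delta_rot":[0,0,1],"fingers":-1},{"slide":[0,0,-0.17],"delta_rot":[0,0,1],"fingers":-1},{"slide":[0,0,-0.17],"delta_rot":[0,0,1],"fingers":-1},{"slide":[0,0,-0.17],"delta_rot":[0,0,1],"fingers":-1},{"slide":[0,0,-0.17],"delta_rot":[0,0,1],"fingers":-1},{"slide":[0,0,-0.17],"delta_rot":[0,0,1],"fingers":-1}], squeeze=10)

```text
time_s: 1.2
tcp_pos: [0.2958, 0.6065, 0.4312]
eef_rot: [180.0, -0.0, -62.8]
contact_force: [-0.9, 0.5, 0.0]
gripper_width: 0.0133
gripper_force: 0.0
```

>>> play_rows(rows=[{"slide":[0,0,0],"delta_rot":[0,0,1],"fingers":-1},{"slide":[0,0,0],"delta_rot":[0,0,1],"fingers":-1},{"slide":[0,0,0],"delta_rot":[0,0,1],"fingers":-1},{"slide":[0,0,0],"delta_rot":[0,0,1],"fingers":-1},{"slide":[0,0,0],"delta_rot":[0,0,1],"fingers":-1},{"slide":[0,0,0],"delta_rot":[0,0,0.3],"fingers":-1},{"slide":[0,0,0],"delta_rot":[0,0,0],"fingers":-1}])

```text
time_s: 2.08
tcp_pos: [0.2959, 0.6066, 0.4304]
eef_rot: [180.0, -0.0, -86.9]
contact_force: [0.1, 0.2, 1.2]
gripper_width: -0.0001
gripper_force: 0.0
```

```bash
python3 -c "
from plant import r
s=r.get_state();print(s['tcp_pos'],s['eef_rot'],s['joints'],s['contact_force']);print(r.capture('wrist')['T_tool_cam'])"
```

```text
[0.29589654 0.60664105 0.43043659] [ 1.79995487e+02 -1.16474530e-02 -8.68993569e+01] [ 8.05065381e+01  1.79212715e+01  2.25328150e+01 -1.87112818e-03
 -9.46238947e+01 -7.74060460e+01] [0.1235102  0.24153548 1.15256371]
[[-4.61247328e-04 -9.55639980e-01 -2.94536950e-01  8.10550706e-02]
 [ 9.99999087e-01 -8.14807280e-04  1.07767635e-03 -6.87315697e-04]
 [-1.26986146e-03 -2.94536185e-01  9.55639484e-01 -1.57313210e-01]
 [ 0.00000000e+00  0.00000000e+00  0.00000000e+00  1.00000000e+00]]
```

>>> play_rows(rows=[{"slide":[0.38,-0.09,0],"delta_rot":[0,0,0],"fingers":-1},{"slide":[0.38,-0.09,0],"delta_rot":[0,0,0],"fingers":-1},{"slide":[0.38,-0.09,0],"delta_rot":[0,0,0],"fingers":-1},{"slide":[0.38,-0.09,0],"delta_rot":[0,0,0],"fingers":-1},{"slide":[0.38,-0.09,0],"delta_rot":[0,0,0],"fingers":-1},{"slide":[0.38,-0.09,0],"delta_rot":[0,0,0],"fingers":-1},{"slide":[0.38,-0.09,0],"delta_rot":[0,0,0],"fingers":-1}])

```text
time_s: 3.0
tcp_pos: [0.4114, 0.2113, 0.431]
eef_rot: [-180.0, 0.0, -86.9]
contact_force: [1.1, 0.2, 0.7]
gripper_width: 0.0003
gripper_force: 0.0
```

>>> play_rows(rows=[{"slide":[0.38,-0.09,0],"delta_rot":[0,0,0],"fingers":-1},{"slide":[0.38,-0.09,0],"delta_rot":[0,0,0],"fingers":-1},{"slide":[0.38,-0.09,0],"delta_rot":[0,0,0],"fingers":-1},{"slide":[0.38,-0.09,0],"delta_rot":[0,0,0],"fingers":-1},{"slide":[0.38,-0.09,0],"delta_rot":[0,0,0],"fingers":-1},{"slide":[0.38,-0.09,0],"delta_rot":[0,0,0],"fingers":-1},{"slide":[0,0,0],"delta_rot":[0,0,0],"fingers":-1}])

```text
time_s: 3.88
tcp_pos: [0.5107, -0.1275, 0.4296]
eef_rot: [179.9, -0.0, -87.2]
contact_force: [0.4, 0.7, 0.2]
gripper_width: 0.0001
gripper_force: 0.0
```

>>> play_rows(rows=[{"slide":[0,0,0.34],"delta_rot":[0,0,0],"fingers":-1},{"slide":[0,0,0.34],"delta_rot":[0,0,0],"fingers":-1},{"slide":[0,0,0.34],"delta_rot":[0,0,0],"fingers":-1},{"slide":[0,0,0.34],"delta_rot":[0,0,0.05],"fingers":-1},{"slide":[0,0,0],"delta_rot":[0,0,0],"fingers":-1}])

```text
time_s: 4.5
tcp_pos: [0.508, -0.1234, 0.2237]
eef_rot: [179.6, 0.0, -87.1]
contact_force: [0.4, -0.2, 1.2]
gripper_width: 0.0006
gripper_force: 0.0
```

>>> play_rows(rows=[{"slide":[-0.2,0,0.02],"delta_rot":[0,0,0],"fingers":-1},{"slide":[-0.19,0,0.02],"delta_rot":[0,0,0],"fingers":-1},{"slide":[-0.13,0,0.03],"delta_rot":[0,0,0],"fingers":-1},{"slide":[-0.13,0,0.06],"delta_rot":[0,0,0],"fingers":-1}])

```text
time_s: 5.0
tcp_pos: [0.5071, -0.0255, 0.2104]
eef_rot: [-179.8, -0.0, -87.1]
contact_force: [1.3, -1.4, -0.3]
gripper_width: 0.0006
gripper_force: 0.6
```

>>> play_rows(rows=[{"slide":[-0.11,0,0.07],"delta_rot":[0,0,0],"fingers":-1},{"slide":[-0.1,0,0.1],"delta_rot":[0,0,0],"fingers":-1},{"slide":[-0.07,0,0.12],"delta_rot":[0,0,0],"fingers":-1},{"slide":[-0.04,0,0.12],"delta_rot":[0,0,0],"fingers":-1},{"slide":[-0.02,0,0.13],"delta_rot":[0,0,0],"fingers":-1},{"slide":[0,0,0.08],"delta_rot":[0,0,0],"fingers":-1},{"slide":[0,0,0],"delta_rot":[0,0,0],"fingers":-1}])

```text
time_s: 5.88
tcp_pos: [0.5027, 0.0242, 0.1132]
eef_rot: [179.9, -0.0, -87.2]
contact_force: [-0.2, 0.3, 0.6]
gripper_width: 0.0005
gripper_force: 0.0
```

```bash
python3 -c "
from plant import r
import cv2,numpy as np
a=r.capture('scene')['image'][150:380,220:500];b=r.capture('top')['image'][180:380,200:450]
a=cv2.resize(a,(400,330));b=cv2.resize(b,(400,330));cv2.imwrite('pics/f1.png',np.hstack([a,b]))"
```

```text
(no output)
```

View pics/f1.png

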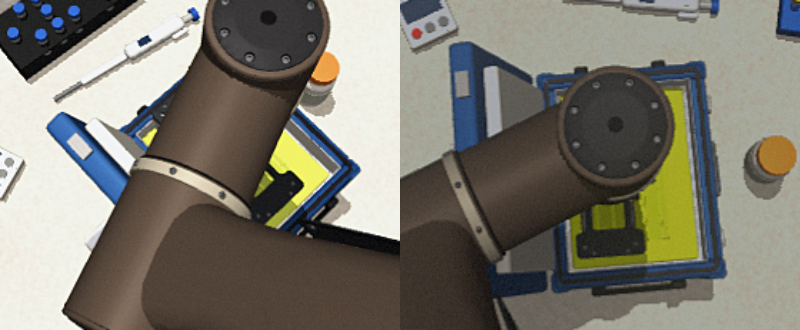

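The flap is nearly flat under the gripper and the lid looks untouched. Next I press it gently home.

>>> play_rows(rows=[{"slide":[0,0,0.03],"delta_rot":[0,0,0],"fingers":-1},{"slide":[0,0,0.02],"delta_rot":[0,0,0],"fingers":-1},{"slide":[0,0,0.02],"delta_rot":[0,0,0],"fingers":-1},{"slide":[0,0,0],"delta_rot":[0,0,0],"fingers":-1}])

```text
time_s: 6.48
tcp_pos: [0.5036, 0.0244, 0.1051]
eef_rot: [-179.9, -0.0, -87.2]
contact_force: [-4.9, 1.2, 14.9]
gripper_width: 0.0007
gripper_force: 7.6
```

>>> play_rows(rows=[{"slide":[0,0,0],"delta_rot":[0,0,0],"fingers":-1},{"slide":[0,0,-0.05],"delta_rot":[0,0,0],"fingers":-1},{"slide":[0,0,-0.35],"delta_rot":[0,0,0],"fingers":-1},{"slide":[0,0,-0.35],"delta_rot":[0,0,0],"fingers":-1},{"slide":[0,0,-0.35],"delta_rot":[0,0,0],"fingers":-1},{"slide":[0,0,-0.35],"delta_rot":[0,0,0],"fingers":-1},{"slide":[0,0,-0.35],"delta_rot":[0,0,0],"fingers":-1},{"slide":[0,0,-0.35],"delta_rot":[0,0,0],"fingers":-1}])

```text
time_s: 7.48
tcp_pos: [0.5026, 0.0241, 0.4279]
eef_rot: [-180.0, 0.0, -87.2]
contact_force: [1.0, -0.2, -0.7]
gripper_width: 0.0008
gripper_force: 0.0
```

>>> play_rows(rows=[{"slide":[-0.33,0,0],"delta_rot":[0,0,0],"fingers":-1},{"slide":[-0.33,0,0],"delta_rot":[0,0,0],"fingers":-1},{"slide":[-0.33,0,0],"delta_rot":[0,0,0],"fingers":-1},{"slide":[-0.33,0,0],"delta_rot":[0,0,0],"fingers":-1},{"slide":[0,0,0],"delta_rot":[0,0,0],"fingers":-1}])

```text
time_s: 8.1
tcp_pos: [0.4929, 0.2248, 0.4248]
eef_rot: [179.9, -0.1, -87.0]
contact_force: [-0.6, 0.3, -0.6]
gripper_width: 0.0002
gripper_force: 0.0
```

```bash
python3 -c "
from plant import r
import cv2,numpy as np
a=r.capture('wrist')['image'];b=r.capture('top')['image'][160:400,200:450]
a=cv2.resize(a,(400,300));b=cv2.resize(b,(400,300));cv2.imwrite('pics/f2.png',np.hstack([a,b]))"
```

```text
(no output)
```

View pics/f2.png

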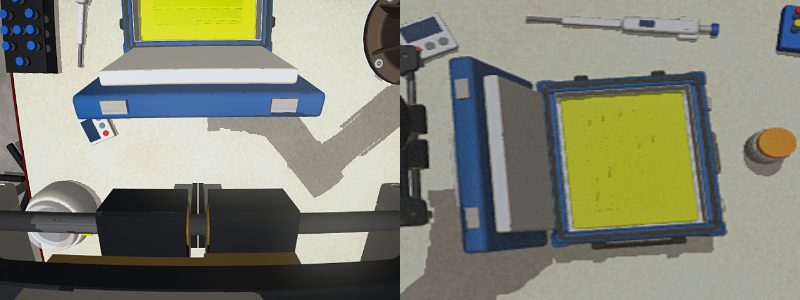

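The flap lies flat in the rim, and the box and lid are unmoved. Next I go behind the lid.

>>> play_rows(rows=[{"slide":[0,0,0.38],"delta_rot":[0,0,0],"fingers":-1},{"slide":[0,0,0.38],"delta_rot":[0,0,0],"fingers":-1},{"slide":[0.12,0,0],"delta_rot":[0,0,0],"fingers":-1},{"slide":[0.12,0,0],"delta_rot":[0,0,0],"fingers":-1},{"slide":[0.12,0,0],"delta_rot":[0,0,0],"fingers":-1},{"slide":[0.12,0,0],"delta_rot":[0,0,0],"fingers":-1},{"slide":[0.12,0,0],"delta_rot":[0,0,0],"fingers":-1}])

```text
time_s: 9.07
tcp_pos: [0.5, 0.132, 0.3164]
eef_rot: [-179.6, 0.2, -87.2]
contact_force: [1.0, 5.7, 4.4]
gripper_width: 0.0004
gripper_force: 2.7
```

>>> play_rows(rows=[{"slide":[0.11,0,0],"delta_rot":[0,0,0],"fingers":-1},{"slide":[0.11,0,-0.02],"delta_rot":[0,0,0],"fingers":-1},{"slide":[0.11,0,0],"delta_rot":[0,0,0],"fingers":-1},{"slide":[0.11,0,0],"delta_rot":[0,0,0],"fingers":-1},{"slide":[0.1,0,0.03],"delta_rot":[0,0,0],"fingers":-1},{"slide":[0.1,0,0.03],"delta_rot":[0,0,0],"fingers":-1}])

```text
time_s: 9.82
tcp_pos: [0.5025, 0.0352, 0.3056]
eef_rot: [180.0, -0.0, -87.2]
contact_force: [-0.0, 4.7, -0.0]
gripper_width: 0.0001
gripper_force: 1.4
```

```bash
python3 -c "
from plant import r
import cv2,numpy as np
a=r.capture('scene')['image'][150:400,200:500];b=r.capture('top')['image'][160:400,200:450]
a=cv2.resize(a,(400,333));b=cv2.resize(b,(400,333));cv2.imwrite('pics/f3.png',np.hstack([a,b]))"
```

```text
(no output)
```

View pics/f3.png

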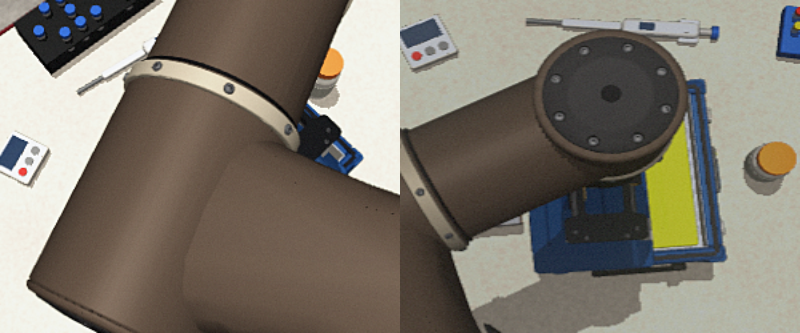

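The lid is following at about 60° and the box has not moved. I carry on.

>>> play_rows(rows=[{"slide":[0.1,0,0.05],"delta_rot":[0,0,0],"fingers":-1},{"slide":[0.1,0,0.05],"delta_rot":[0,0,0],"fingers":-1},{"slide":[0.09,0,0.06],"delta_rot":[0,0,0],"fingers":-1},{"slide":[0.09,0,0.06],"delta_rot":[0,0,0],"fingers":-1},{"slide":[0.07,0,0.08],"delta_rot":[0,0,0],"fingers":-1},{"slide":[0.07,0,0.08],"delta_rot":[0,0,0],"fingers":-1}])

```text
time_s: 10.68
tcp_pos: [0.5065, -0.0426, 0.2484]
eef_rot: [-180.0, -0.0, -87.2]
contact_force: [1.2, 1.4, 0.8]
gripper_width: 0.0007
gripper_force: 0.9
```

>>> play_rows(rows=[{"slide":[0.04,0,0.06],"delta_rot":[0,0,0],"fingers":-1},{"slide":[0.04,0,0.06],"delta_rot":[0,0,0],"fingers":-1},{"slide":[0.03,0,0.05],"delta_rot":[0,0,0],"fingers":-1},{"slide":[0.03,0,0.05],"delta_rot":[0,0,0],"fingers":-1},{"slide":[0.02,0,0.05],"delta_rot":[0,0,0],"fingers":-1},{"slide":[0.02,0,0.05],"delta_rot":[0,0,0],"fingers":-1}])

```text
time_s: 11.42
tcp_pos: [0.5077, -0.0687, 0.2006]
eef_rot: [-180.0, 0.0, -87.2]
contact_force: [0.6, 1.5, 1.2]
gripper_width: 0.0004
gripper_force: 0.6
```

>>> play_rows(rows=[{"slide":[0.01,0,0.03],"delta_rot":[0,0,0],"fingers":-1},{"slide":[0.01,0,0.03],"delta_rot":[0,0,0],"fingers":-1},{"slide":[0.01,0,0.03],"delta_rot":[0,0,0],"fingers":-1},{"slide":[0.01,0,0.03],"delta_rot":[0,0,0],"fingers":-1},{"slide":[0.01,0,0.03],"delta_rot":[0,0,0],"fingers":-1},{"slide":[0,0,0.03],"delta_rot":[0,0,0],"fingers":-1},{"slide":[0,0,0.03],"delta_rot":[0,0,0],"fingers":-1}])

```text
time_s: 12.3
tcp_pos: [0.5081, -0.0763, 0.1693]
eef_rot: [-180.0, -0.0, -87.2]
contact_force: [-0.8, -1.1, 1.6]
gripper_width: 0.0006
gripper_force: 0.6
```

>>> play_rows(rows=[{"slide":[0,0,0.02],"delta_rot":[0,0,0],"fingers":-1},{"slide":[0,0,0],"delta_rot":[0,0,0],"fingers":-1}])

```text
time_s: 12.55
tcp_pos: [0.5078, -0.076, 0.1662]
eef_rot: [180.0, 0.0, -87.2]
contact_force: [0.1, 1.1, -0.0]
gripper_width: 0.0002
gripper_force: 0.0
```

>>> play_rows(rows=[{"slide":[0,0,0.015],"delta_rot":[0,0,0],"fingers":-1},{"slide":[0,0,0.015],"delta_rot":[0,0,0],"fingers":-1},{"slide":[0,0,0],"delta_rot":[0,0,0],"fingers":-1}])

```text
time_s: 12.92
tcp_pos: [0.5082, -0.0761, 0.1651]
eef_rot: [-179.9, -0.0, -87.1]
contact_force: [-10.6, 4.5, 26.0]
gripper_width: 0.0002
gripper_force: 13.1
```

>>> play_rows(rows=[{"slide":[0,0,0],"delta_rot":[0,0,0],"fingers":-1},{"slide":[0,0,0],"delta_rot":[0,0,0],"fingers":-1},{"slide":[0,0,-0.05],"delta_rot":[0,0,0],"fingers":-1},{"slide":[0,0,-0.3],"delta_rot":[0,0,0],"fingers":-1},{"slide":[0,0,-0.3],"delta_rot":[0,0,0],"fingers":-1},{"slide":[0,0,-0.3],"delta_rot":[0,0,0],"fingers":-1},{"slide":[0,0,-0.3],"delta_rot":[0,0,0],"fingers":-1},{"slide":[0,0,0],"delta_rot":[0,0,0],"fingers":-1}])

```text
time_s: 13.92
tcp_pos: [0.5096, -0.076, 0.3533]
eef_rot: [-179.6, 0.0, -87.2]
contact_force: [0.5, 0.8, -0.1]
gripper_width: 0.0006
gripper_force: 0.0
```

>>> play_rows(rows=[{"slide":[-0.35,0,0],"delta_rot":[0,0,0],"fingers":-1},{"slide":[-0.35,0,0],"delta_rot":[0,0,0],"fingers":-1},{"slide":[-0.35,0,0],"delta_rot":[0,0,0],"fingers":-1},{"slide":[-0.35,0,0],"delta_rot":[0,0,0],"fingers":-1},{"slide":[-0.35,0,0],"delta_rot":[0,0,0],"fingers":-1},{"slide":[-0.35,0,0],"delta_rot":[0,0,0],"fingers":-1},{"slide":[-0.35,0,0],"delta_rot":[0,0,0],"fingers":-1},{"slide":[0,0,0],"delta_rot":[0,0,0],"fingers":-1}])

```text
time_s: 14.92
tcp_pos: [0.4893, 0.294, 0.3473]
eef_rot: [179.9, -0.1, -87.0]
contact_force: [0.2, 0.3, 0.0]
gripper_width: 0.0002
gripper_force: 0.0
```

```bash
python3 - <<'E'
from fit import *
from plant import r
p=[.50496,-.00958,.05413]
o=[]
for n,(y,x) in (("scene",(130,200)),("top",(150,190))):
    c=r.capture(n);im=c["image"].copy()
    q=proj(c,W(p,[lidp(130,0,214,28),lidp(-130,0,214,28),lidp(-130,0,4,28),lidp(130,0,4,28)]))
    cv2.polylines(im,[np.round(q).astype(int)],True,(0,0,255),1)
    o.append(cv2.resize(im[y:y+250,x:x+270],(400,370)))
cv2.imwrite("pics/f4.png",np.hstack(o));print(r.get_state()["contact_force"])
E
```

```text
[-0.70284037  0.16649605  0.12351685]
```

View pics/f4.png

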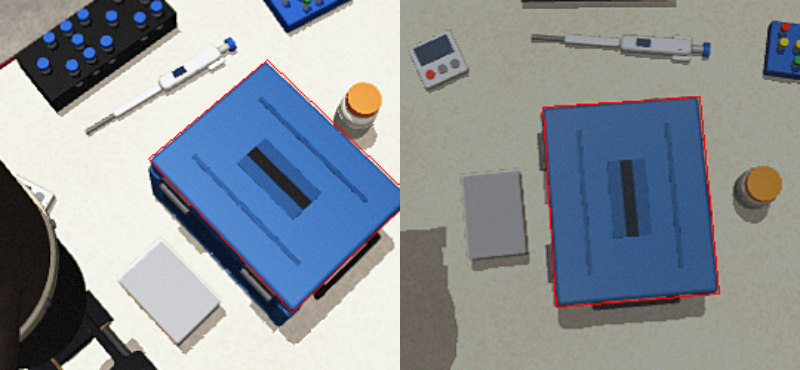

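The lid matches the outline predicted for fully shut in both views, the box is in place, and nothing else has moved. I'm handing it in.

```bash
python3 -c "
from plant import r
print(r.close_job())"
```

```text
the job is handed in; nothing more can be done
None
```

The flap is folded flat and the lid pressed shut on the rim; in the last pictures the box and the things around it stood where they were, and the job was handed in at about 15 s (no verdict was returned).

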